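Clear the loading deck and register the deep-well plate

TASK

First clear the loose leftovers off the grey loading deck, square cuvettes into the square tray and round screw caps into the round dish. Then push the deep-well plate along the deck, without tipping it up, fully home into the fence corner, square and flush with one long side against the far fence and one short side against the left fence. Finally press the round key beside the deck all the way down, so that the plate is registered. Leave the bottle, tip box and timer on the bench where they are.

Things in the scene. Friction and masses are not known exactly. Their poses are not given: they have to be found in the camera images.
- deck: Grey deck, fixed; flat top 12 mm above the bench. Aluminium fences 12 mm thick rise 20 mm above the top along all its +x (far) and +y (left) sides, inner faces at x = 135, y = 155 mm; -x, -y sides open, edges at x = -150, y = -170. White housing, 45 mm above the bench, behind the far fence (x 152 to 242). Origin: at bench height mid-deck; x away from robot, yaw within 0.2 rad.
- corner (a point): The inside corner where the fences meet, at deck-top height (deck x = 135, y = 155, z = 12 mm). Same axes as the deck: the fence faces lie along them, the free deck top stretches to -x and -y.
- key (a joint): Round grey push key, 28 mm across, on a white block outside the left fence: travel of the key, 0 up to 0.006 m fully down; springs back. About 1.5 N starts it, 5 N takes it fully down.
- key_top (a point): Middle of the key's top face, 47 mm above the bench when up, at deck x = 60, y = 192 mm. Its white block (52 x 49 mm) is 25 mm high; the key's round collar, 44 mm across, reaches 37 mm.
- plate: Loose white deep-well plate, 4 x 6 open wells: a block 86 (x) by 128 (y, long side) by 40 mm high, 0.15 to 0.3 kg, too wide to grip. Stands flat on the deck away from the corner, askew to the deck by up to 0.35 rad. Origin: middle of its underside, z up. Home, its origin is 43 mm in -x and 64 mm in -y of point corner.
- tray: Square steel tray, fixed, 140 x 140 mm outside, walls 4 mm thick and 45 mm high, open on top: for the cuvettes. It and the round dish stand on either side of the deck and may be swapped. Origin: middle of its underside on the bench.
- dish: Round steel dish, fixed, 140 mm across the rim, upright wall 4 mm thick and 45 mm high, open on top: for the screw caps. Origin: middle of its underside on the bench.
- cuvette1: Loose white plastic cuvette, a square bar 45 mm long (its x) and 13 x 13 mm across, about 14 g, lying on the deck at any yaw. Dark mouth at its +x end. Origin: middle of the side it lies on at the start; its own centre is 6.5 mm along its z. None if absent.
- cuvette2: Loose white plastic cuvette, a square bar 45 mm long (its x) and 13 x 13 mm across, about 14 g, lying on the deck at any yaw. Dark mouth at its +x end. Origin: middle of the side it lies on at the start; its own centre is 6.5 mm along its z. None if absent.
- cuvette3: Loose white plastic cuvette, a square bar 45 mm long (its x) and 13 x 13 mm across, about 14 g, lying on the deck at any yaw. Dark mouth at its +x end. Origin: middle of the side it lies on at the start; its own centre is 6.5 mm along its z. None if absent.
- cuvette4: Loose white plastic cuvette, a square bar 45 mm long (its x) and 13 x 13 mm across, about 14 g, lying on the deck at any yaw. Dark mouth at its +x end. Origin: middle of the side it lies on at the start; its own centre is 6.5 mm along its z. None if absent.
- cap1: Loose white plastic screw cap, a disc 32 mm in diameter and 18 mm high, about 14 g, lying flat on the deck. Origin: middle of its underside; axis z, centre 9 mm along it. None if absent.
- cap2: Loose white plastic screw cap, a disc 32 mm in diameter and 18 mm high, about 14 g, lying flat on the deck. Origin: middle of its underside; axis z, centre 9 mm along it. None if absent.
- cap3: Loose white plastic screw cap, a disc 32 mm in diameter and 18 mm high, about 14 g, lying flat on the deck. Origin: middle of its underside; axis z, centre 9 mm along it. None if absent.
- bottle: Bystander: amber reagent bottle, 64 mm across, 150 mm tall. Leave alone. Origin: middle of its underside.
- tipbox: Bystander: box of pipette tips, 85 x 120 x 62 mm. Leave alone. Origin: middle of its underside.
- timer: Bystander: small grey bench timer, 60 x 75 x 20 mm. Leave alone. Origin: middle of its underside.

How it is judged:
By the outcome, as a careful person would: the job done as asked, in the order asked, and still so for the second after the job is handed in, with the robot touching nothing.
Of cuvette1, cap1, cuvette2, cap2, cuvette3, cap3, cuvette4 only 5 to 7 are there at a start; the rules pass over those that are not, and their reading is None.
At some moment in a run one of cuvette1, cap1, cuvette2, cap2, cuvette3, cap3, cuvette4, plate may be knocked a few centimetres aside while the robot is not near it.
Once in a run the grip may slacken for a moment while it holds something.
It also fails if it takes over 210 s, if anything falls off the work surface, if the arm or the gripper's body presses on something with over 40 N, if the wrist force passes 120 N, or if a joint passes its speed limit or range.

ROBOT

A 6-joint arm with a two-finger parallel gripper is mounted at the origin on the work surface. World frame = base frame: x ahead of the robot, y to its left, z up, the work surface at z = 0. Lengths are in m, angles in rad, forces in N, time in s.
With the tool pointing down it reaches from about 0.3 to 0.875 m from the base axis. Payload 4.2 kg.
Tool frame: the origin (TCP) lies on the front face of the gripper's body, between the roots of the fingers; the fingertips stand 73 mm ahead of it and the grasp point (between the pads) lies 54 mm ahead of it; z points along the fingers, y is the line along which they close (so a half turn about z gives the same grasp; the last joint's range is limited). The gripper opens to 85 mm and grips with 20 to 120 N. Pads are 22 mm wide; open, the fingers measure 114 mm over their backs; the gripper's body (76 mm by 85 mm) begins 54 mm behind the grasp point. The pads swing forward as they close: fully open they stand 13 mm farther back than shut.
Start: joints at [1.131, 0.32, 1.565, -0, 1.257, -0.02], TCP at [0.234, 0.525, 0.304] pointing down, gripper open.
Joint ranges: [-3.11, 3.11], [-0.84, 2.01], [0.21, 2.61], [-1.34, 4.49], [0.05, 2.63], [-2.56, 2.56]. Speed limits (rad/s): [2.57, 2.57, 3.14, 3.14, 3.14, 3.14].

INTERFACE

Orientations are given as a unit quaternion [x, y, z, w].
In Python, from rig import state, read_camera, camera_model, hand_in gives the robot as it stands.
- The arm moves only by the tool step_arm, never from a script. Its argument "deltas" is text: rows parted by semicolons, each of 5 numbers parted by spaces: the shift along the world's x, y, z in m, then the turn about the world's z in degrees, then the opening, from 0 (shut) to 1 (fully open). A call has 1 to 10 rows; each row shifts and turns the commanded pose from where the row before left it; what a row does not reach is not made up. A row lasts 1/10 s, in which the tool goes at most 50 mm and 8.59 degrees, less where a joint would pass 70% of its speed; a pose out of reach is approached as far as the arm can. A call is refused whole if a number of a shift passes 0.05 or a number of a turn 8.59, either way. A call with a gripper value outside its range is refused whole. The fingers move at their own pace and stop on an object; "squeeze" is the grip in N (left out, the last holds). Time passes only in rows, so rows that do not move let the fingers close. It gives the time, the measured TCP pose, the force, the opening and the grip force at its end, in the units of the state.
- state(): the state, without advancing time (a new reading comes with each control period).
- read_camera(name): name is "scene" or "side" or "wrist"; returns (picture, depth): 384x512x3 uint8, blue, green, red; 384x512 float32, m along the optical axis (not along the pixel's ray), 0 where there is no reading.
- camera_model(name): a dict with "intrinsics" (3x3 intrinsics, pixels), "dist" ([k1, k2, p1, p2, k3] as OpenCV has them; the pictures are not rectified), "origin" and "rotation" of the camera in the world. Camera axes: x right, y up, looking along -z (the intrinsics and any distortion apply to the point x, -y, -z); pixel columns grow to the right and rows downward; lengths in m; the calibration is good to about 2 mm. A picture is of the moment at which its call begins: read the wrist's pose just before it. camera_model takes no time and is no camera call; for the wrist camera it gives the pose at the moment of the call.
- hand_in(): hands the job in; it is judged then, once.
The state is a dict: "t": time; "qpos": joint angles; "qd": joint speeds; "tau": joint torques, N m; "eef_pos": TCP position; "tool_rot": TCP orientation; "wrist_force": force on the tool from outside, world axes, zero at the start; "torque": the same for the moment, N m; "opening": opening from 0.0 (shut) to 1.0 (fully open); "grip_force": force on a finger pad.
Only numpy, scipy, OpenCV 4.12 (cv2) and the standard library are available. Lean on these libraries where they do the work, as an engineer would, in place of code of your own. Each camera call takes 0.05 s, during which the arm holds its last target. There are 200 camera calls.

## Working session

There is one attempt and no reset: what is moved stays moved. The work goes in short steps, Python scripts to look and compute and a tool call to move; the robot and the scene stay as the last step left them, time stands still between calls to the robot, and variables do not carry over. Pictures are saved under pics/ and viewed, at most 14 in all, crops included, and the job is handed in when it is done.

Besides the shell and the picture viewer there is one more tool, called after ">>>" by a JSON object that holds its "method" and its "body". step_arm: Moves the arm, as the interface text tells. Its arguments: {"type":"object","properties":{"deltas":{"type":"string"},"squeeze":{"type":"number"}},"required":["deltas"]}

```bash
ls; mkdir -p pics
cat > h.py <<'E'
import numpy as np, cv2
from rig import state, read_camera, camera_model, hand_in
def grab(n):
    m=camera_model(n); p,d=read_camera(n); return p,d,m
def cloud(d,m):
    K=np.array(m["intrinsics"]);h,w=d.shape
    u,v=np.meshgrid(np.arange(w),np.arange(h))
    pts=np.stack([u,v],-1).reshape(-1,1,2).astype(np.float64)
    n=cv2.undistortPoints(pts,K,np.array(m["dist"],float)).reshape(h,w,2)
    c=np.stack([n[...,0]*d,-n[...,1]*d,-d],-1)
    R=np.array(m["rotation"]).reshape(3,3)
    return c@R.T+np.array(m["origin"])
E
python3 - <<'E'
from h import *
for n in ("scene","side","wrist"):
    p,d,m=grab(n); cv2.imwrite(f"pics/{n}0.png",p); print(n,np.round(m["origin"],3),np.round(m["rotation"],2).tolist(),np.round(m["dist"],3),m["intrinsics"])
    np.savez(f"{n}0.npz",p=p,d=d,c=cloud(d,m))
print(state())
E
```

```text
pics
scene [ 1.476 -0.136  0.814] [0.3, 0.29, 0.61, 0.67] [-0.102  0.     0.     0.     0.   ] [[447.80492693   0.         259.87615948]
 [  0.         447.80492693 192.46719403]
 [  0.           0.           1.        ]]Traceback (most recent call last):
  File "<stdin>", line 4, in <module>
  File "h.py", line 11, in cloud
    R=np.array(m["rotation"]).reshape(3,3)
ValueError: cannot reshape array of size 4 into shape (3,3)
```

View pics/scene0.png

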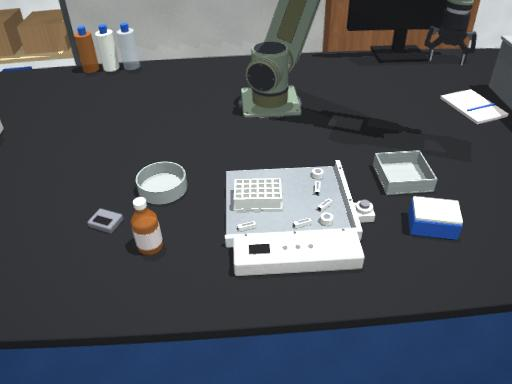

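The scene view shows the plate at (258,194), caps at (317,173) and (327,219), and cuvettes at (318,187), (325,205), (302,223) and (246,226). The tray is at (404,172), the dish at (162,183) and the key at (364,208).

```bash
sed -i 's/R=np.array(m\["rotation"\]).reshape(3,3)/R=Rotation.from_quat(m["rotation"]).as_matrix()/; 1a from scipy.spatial.transform import Rotation' h.py
python3 - <<'E'
from h import *
for n in ("scene","side","wrist"):
    p,d,m=grab(n); cv2.imwrite(f"pics/{n}0.png",p); print(n,np.round(m["origin"],3),np.round(m["rotation"],3),m["intrinsics"][0])
    np.savez(f"{n}0.npz",p=p,d=d,c=cloud(d,m))
print({k:np.round(v,3).tolist() for k,v in state().items()})
c=np.load("scene0.npz")["c"]
for u,v in [(258,194),(317,173),(327,219),(318,187),(325,205),(302,223),(246,226),(364,205),(404,175),(162,185),(280,215),(300,245),(200,300)]: print(u,v,np.round(c[v,u],4))
E
```

```text
scene [ 1.476 -0.136  0.814] [0.303 0.291 0.614 0.668] [447.80492693   0.         259.87615948]
side [ 0.077 -0.835  0.815] [ 0.416 -0.127 -0.243  0.867] [447.7847938    0.         259.65590539]
wrist [0.164 0.557 0.373] [-0.129 -0.083  0.538  0.829] [270.94817073   0.         255.75951632]
{'t': 0.2, 'qpos': [1.131, 0.32, 1.565, 0.0, 1.257, -0.02], 'qd': [-0.0, -0.004, -0.003, -0.001, 0.002, -0.0], 'tau': [-0.001, -41.541, -23.412, -0.0, 0.006, -0.0], 'eef_pos': [0.234, 0.525, 0.303], 'tool_rot': [0.208, 0.978, -0.001, -0.0], 'wrist_force': [-1.037, 0.066, 0.587], 'torque': [0.008, 0.014, -0.001], 'grip_force': 0.0, 'opening': 1.003}
258 194 [ 0.5798 -0.0847  0.0484]
317 173 [0.4838 0.0905 0.0312]
327 219 [0.67   0.0838 0.028 ]
318 187 [0.538  0.0842 0.0245]
325 205 [0.6121 0.0899 0.0235]
302 223 [0.6727 0.0196 0.0224]
246 226 [ 0.6725 -0.1221  0.0246]
364 205 [0.6423 0.1849 0.0423]
404 175 [0.4804 0.3536 0.002 ]
162 185 [ 0.4638 -0.3542  0.0056]
280 215 [ 0.6261 -0.031   0.0111]
300 245 [ 7.683e-01 -3.000e-04  4.530e-02]
200 300 [ 8.713e-01 -2.355e-01  3.000e-04]
```

View pics/side0.png

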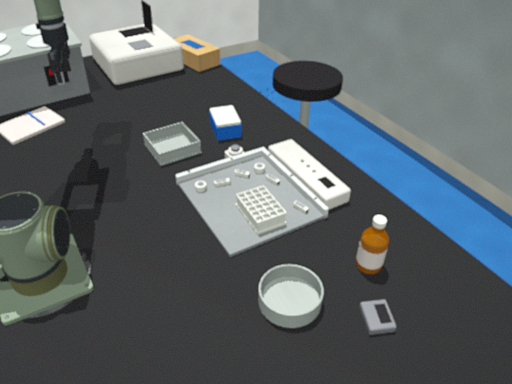

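View pics/wrist0.png

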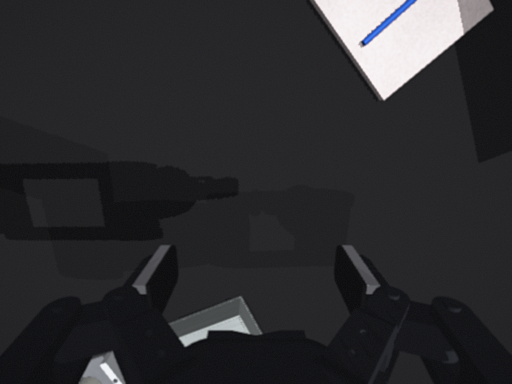

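The side view confirms six leftovers: caps at (201,186) and (260,167), cuvettes at (222,183), (242,174), (272,179) and (301,207). The wrist view is off the deck, showing only the bench and the tray's edge at the bottom.

```bash
cat >> h.py <<'E'
def footprint(P,lo,hi,box,res=0.001,amin=60):
    """P Nx3 cloud; cluster points with lo<z<hi inside box=(x0,x1,y0,y1); return minAreaRect in world"""
    x0,x1,y0,y1=box
    s=(P[:,2]>lo)&(P[:,2]<hi)&(P[:,0]>x0)&(P[:,0]<x1)&(P[:,1]>y0)&(P[:,1]<y1)
    Q=P[s]; im=np.zeros((int((x1-x0)/res)+1,int((y1-y0)/res)+1),np.uint8)
    im[((Q[:,0]-x0)/res).astype(int),((Q[:,1]-y0)/res).astype(int)]=255
    im=cv2.morphologyEx(im,cv2.MORPH_CLOSE,np.ones((5,5),np.uint8))
    out=[]
    for c in cv2.findContours(im,cv2.RETR_EXTERNAL,cv2.CHAIN_APPROX_NONE)[0]:
        if cv2.contourArea(c)<amin: continue
        (cy,cx),(h,w),a=cv2.minAreaRect(c)
        box=cv2.boxPoints(((cy,cx),(h,w),a)); e=[box[1]-box[0],box[2]-box[1]]
        e=max(e,key=np.linalg.norm); ang=np.degrees(np.arctan2(e[0],e[1]))  # long axis dir: (dx=e[1],dy=e[0])
        ang=np.degrees(np.arctan2(e[0],e[1]))
        out.append((round(x0+cx*res,4),round(y0+cy*res,4),round(max(h,w)*res,4),round(min(h,w)*res,4),round((ang+90)%180-90,1)))
    return out,im
E
python3 - <<'E'
from h import *
P=np.concatenate([np.load(f"{n}0.npz")["c"].reshape(-1,3) for n in ("scene","side")])
for n in ("scene","side"):
    c=np.load(f"{n}0.npz")["c"].reshape(-1,3); k=(abs(c[:,0]-.56)<.1)&(abs(c[:,1])<.1)&(c[:,2]<.018)
    print(n,np.median(c[k][:,2]))
# note image rows=x, cols=y -> contour pts are (y,x)
o,im=footprint(P,0.019,0.2,(0.3,0.85,-0.5,0.5))
for r in o: print(r)
o,im2=footprint(P,0.008,0.0155,(0.3,0.85,-0.3,0.4)); print("deck",o)
cv2.imwrite("pics/fp.png",im[::-1,::-1])
E
```

```text
scene 0.009031011697927416
side 0.014531474165654812
(0.6963, -0.3653, 0.0693, 0.0658, np.float32(45.0))
(0.6677, 0.0183, 0.0459, 0.0178, np.float32(-75.2))
(0.6648, -0.1238, 0.0465, 0.0185, np.float32(-77.1))
(0.662, 0.0827, 0.0334, 0.0316, np.float32(-82.9))
(0.6924, 0.3542, 0.126, 0.0893, np.float32(76.4))
(0.6043, 0.088, 0.0495, 0.0172, np.float32(-48.0))
(0.6072, -0.4851, 0.0615, 0.0583, np.float32(-23.2))
(0.559, -0.0871, 0.1296, 0.0916, np.float32(86.5))
(0.5343, 0.0797, 0.0478, 0.0193, np.float32(-19.7))
(0.4709, 0.0924, 0.0327, 0.0315, np.float32(-76.0))
(0.6896, 0.0641, 0.4959, 0.2894, np.float32(-49.6))
(0.488, 0.344, 0.15, 0.148, np.float32(-90.0))
(0.4705, -0.3545, 0.143, 0.143, np.float32(0.0))
deck [(0.8155, 0.093, 0.09, 0.005, np.float32(-90.0)), (0.8123, -0.0555, 0.2011, 0.0071, np.float32(88.2)), (0.7375, 0.3661, 0.0689, 0.0083, np.float32(75.5)), (0.7036, -0.0223, 0.0398, 0.0147, np.float32(-74.1)), (0.7141, 0.3053, 0.052, 0.0281, np.float32(37.9)), (0.5545, 0.343, 0.072, 0.011, np.float32(-90.0)), (0.518, 0.2742, 0.0819, 0.0109, np.float32(-0.9)), (0.4953, -0.2923, 0.0396, 0.0114, np.float32(-11.3)), (0.456, 0.2732, 0.0283, 0.0092, np.float32(-3.4)), (0.5711, -0.0097, 0.3332, 0.3026, np.float32(89.2)), (0.4206, 0.3395, 0.0889, 0.0096, np.float32(88.3))]
```

>>> {"method": "step_arm", "body": {"deltas": "0.03 -0.045 0.005 0 0.5; 0.03 -0.045 0.005 0 0.5; 0.03 -0.045 0.005 0 0.5; 0.03 -0.045 0.005 0 0.5; 0.03 -0.045 0.005 0 0.5; 0.03 -0.045 0.005 0 0.5; 0.03 -0.045 0.005 0 0.5; 0.03 -0.045 0.005 0 0.5; 0.03 -0.045 0.005 0 0.5; 0.03 -0.045 0.005 0 0.5"}}

```text
t: 1.2
eef_pos: [0.5112, 0.1089, 0.3502]
tool_rot: [0.208, 0.978, 0.0, 0.0]
wrist_force: [-0.0, 0.5, -0.5]
opening: 0.498
grip_force: 0.0
```

View pics/fp.png

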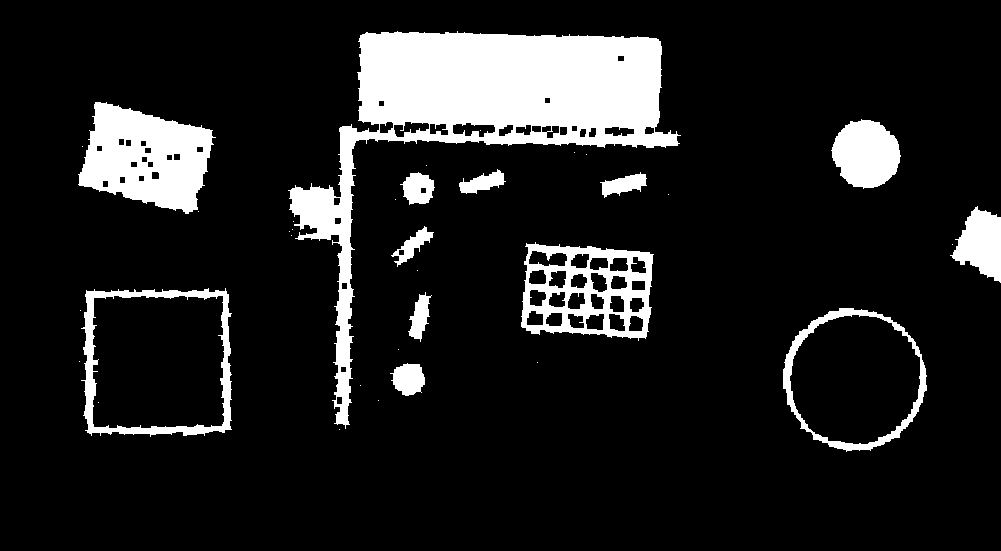

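The combined footprint map (top is +x, left is +y) clearly shows everything: L-shaped fences, 6 leftovers, the plate at about (0.559,-0.087), tray left and dish right. I'll check it with the wrist camera.

```bash
cat > look.py <<'E'
from h import *
import sys
s=state()
p,d,m=grab("wrist"); c=cloud(d,m).reshape(-1,3)
if len(sys.argv)>1: cv2.imwrite(f"pics/{sys.argv[1]}.png",p)
k=(abs(c[:,0]-.56)<.15)&(abs(c[:,1])<.14)&(c[:,2]<.018)&(c[:,2]>.006); z=np.median(c[k][:,2]); print("deckz",z,k.sum())
o,im=footprint(c,z+.006,0.09,(0.38,0.85,-0.45,0.45))
for r in o: print(r)
E
python3 look.py w1
```

```text
deckz 0.012028792299344337 20125
(0.7449, 0.0018, 0.1679, 0.0968, np.float32(82.5))
(0.6658, 0.0208, 0.0448, 0.0144, np.float32(-73.7))
(0.6592, 0.0845, 0.0316, 0.03, np.float32(18.4))
(0.6898, 0.3591, 0.1203, 0.0854, np.float32(76.0))
(0.6028, 0.0904, 0.0456, 0.0141, np.float32(-50.9))
(0.558, -0.085, 0.1285, 0.0859, np.float32(86.0))
(0.5325, 0.0826, 0.046, 0.0132, np.float32(-12.5))
(0.4697, 0.0938, 0.0311, 0.0304, np.float32(-45.0))
(0.5739, 0.1823, 0.2971, 0.0616, np.float32(-1.0))
(0.4955, -0.3202, 0.1351, 0.0587, np.float32(-38.9))
(0.4875, 0.3455, 0.141, 0.141, np.float32(-90.0))
```

View pics/w1.png

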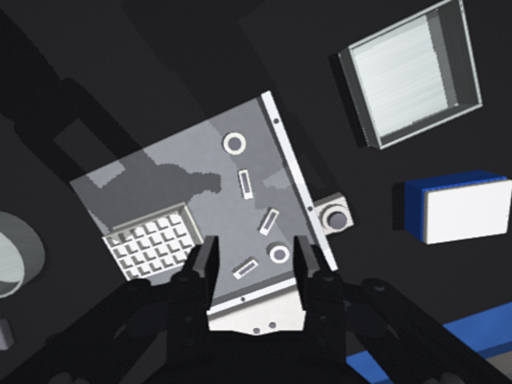

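The wrist view shows the same six leftovers, with sizes that match the nominal ones. First pick is cuvette D at (0.5325, 0.0826).

>>> {"method": "step_arm", "body": {"deltas": "0.011 -0.013 -0.04 5.8 0.35; 0.01 -0.013 -0.045 5.7 0.35; 0 0 -0.045 0 0.35; 0 0 -0.045 0 0.35; 0 0 -0.04 0 0.35; 0 0 -0.025 0 0.35; 0 0 -0.015 0 0.35; 0 0 -0.008 0 0.35; 0 0 0 0 0.35"}}

```text
t: 2.15
eef_pos: [0.5311, 0.0849, 0.0861]
tool_rot: [0.109, 0.994, -0.0, -0.001]
wrist_force: [0.7, 0.2, 0.1]
opening: 0.352
grip_force: 0.0
```

>>> {"method": "step_arm", "body": {"deltas": "0 0 0 0 0.05; 0 0 0 0 0.05; 0 0 0 0 0.05; 0 0 0 0 0.05; 0 0 0 0 0.05; 0 0 0 0 0.05", "squeeze": 30}}

```text
t: 2.75
eef_pos: [0.532, 0.0849, 0.0879]
tool_rot: [0.109, 0.994, 0.0, 0.001]
wrist_force: [0.0, -0.4, 5.4]
opening: 0.141
grip_force: 32.8
```

>>> {"method": "step_arm", "body": {"deltas": "0 0 0.03 0 0.05; 0 0 0.04 0 0.05; -0.01 0.03 0.02 0 0.05; -0.011 0.045 0 0 0.05; -0.011 0.046 0 0 0.05; -0.011 0.046 0 0 0.05; -0.011 0.046 0 0 0.05; -0.011 0.047 0 0 0.05; -0.011 0 -0.04 0 0.05; 0 0 -0.035 0 0.05"}}

```text
t: 3.75
eef_pos: [0.454, 0.3464, 0.1014]
tool_rot: [0.108, 0.994, 0.0, 0.0]
wrist_force: [-0.1, -0.3, -0.7]
opening: 0.142
grip_force: 32.0
```

>>> {"method": "step_arm", "body": {"deltas": "0 0 0 0 0.05; 0 0 0 0 0.35; 0 0 0 0 0.35; 0 0 0 0 0.35; 0 0 0.04 0 0.35; 0 0 0.045 0 0.35; 0.012 -0.045 0.045 0 0.35; 0.013 -0.045 0.045 0 0.45; 0.013 -0.045 0.04 0 0.45; 0.013 -0.045 0.03 0 0.45"}}

```text
t: 4.75
eef_pos: [0.4974, 0.1971, 0.3196]
tool_rot: [0.109, 0.994, 0.001, 0.002]
wrist_force: [0.7, 0.8, 0.7]
opening: 0.45
grip_force: 0.0
```

```bash
python3 look.py; python3 -c "
from h import *;print(state()['eef_pos'])"
```

```text
deckz 0.012084942949222965 21385
(0.7766, -0.039, 0.1325, 0.0346, np.float32(-49.8))
(0.7148, -0.0715, 0.0327, 0.0068, np.float32(-54.2))
(0.6649, -0.12, 0.0466, 0.0133, np.float32(-76.0))
(0.6887, 0.3588, 0.1212, 0.0832, np.float32(74.1))
(0.5585, -0.0845, 0.128, 0.0868, np.float32(86.0))
(0.4695, 0.0945, 0.031, 0.031, np.float32(-90.0))
(0.5981, 0.1674, 0.3326, 0.1164, np.float32(-15.7))
(0.4875, 0.3455, 0.141, 0.141, np.float32(-90.0))
[0.50028988 0.19217739 0.32395235]
```

>>> {"method": "step_arm", "body": {"deltas": "0.02 -0.02 -0.02 -7.7 0.35; 0.02 -0.02 -0.03 -7.7 0.35; 0.02 -0.02 -0.03 -7.7 0.35; 0.021 -0.021 -0.03 -7.7 0.35; 0.021 -0.021 -0.03 -7.6 0.35; 0 0 -0.04 0 0.35; 0 0 -0.03 0 0.35; 0 0 -0.016 0 0.35; 0 0 -0.009 0 0.35; 0 0 0 0 0.35"}}

```text
t: 5.8
eef_pos: [0.5986, 0.096, 0.0842]
tool_rot: [0.43, 0.903, -0.0, -0.0]
wrist_force: [-7.4, -2.3, 14.6]
opening: 0.351
grip_force: 7.1
```

>>> {"method": "step_arm", "body": {"deltas": "0 0 0 0 0.05; 0 0 0 0 0.05; 0 0 0 0 0.05; 0 0 0 0 0.05; 0 0 0 0 0.05; 0 0 0.02 0 0.05; 0 0 0.04 0 0.05; 0 0 0.03 0 0.05"}}

```text
t: 6.6
eef_pos: [0.5998, 0.0965, 0.174]
tool_rot: [0.43, 0.903, 0.001, 0.002]
wrist_force: [0.5, 0.3, 0.1]
opening: 0.142
grip_force: 30.8
```

>>> {"method": "step_arm", "body": {"deltas": "-0.018 0.046 0.01 0 0.05; -0.018 0.047 0 0 0.05; -0.018 0.047 0 0 0.05; -0.018 0.047 0 0 0.05; -0.018 0.047 0 0 0.05; 0 0 -0.04 0 0.05; 0 0 -0.035 0 0.05; 0 0 0 0 0.05"}}

```text
t: 7.4
eef_pos: [0.5073, 0.3281, 0.1026]
tool_rot: [0.43, 0.903, -0.003, -0.002]
wrist_force: [-0.1, 0.2, -0.1]
opening: 0.142
grip_force: 30.8
```

>>> {"method": "step_arm", "body": {"deltas": "0 0 0 0 0.35; 0 0 0 0 0.35; 0 0 0 0 0.35; 0 0 0.04 0 0.35; 0 0 0.04 0 0.35; 0.02 -0.045 0.03 0 0.45; 0.025 -0.045 0.03 0 0.45; 0.025 -0.045 0.03 0 0.45; 0.025 -0.045 0.02 0 0.45; 0 0 0 0 0.45"}}

```text
t: 8.4
eef_pos: [0.5951, 0.169, 0.2851]
tool_rot: [0.433, 0.901, 0.002, 0.005]
wrist_force: [-0.0, 0.2, -1.5]
opening: 0.449
grip_force: 0.0
```

```bash
python3 look.py; python3 -c "
from h import *;print(state()['eef_pos'])"
```

```text
deckz 0.012075333170880498 25443
(0.7679, 0.1362, 0.08, 0.0162, np.float32(-1.2))
(0.745, 0.0222, 0.162, 0.0775, np.float32(88.7))
(0.666, 0.0203, 0.0459, 0.0136, np.float32(-74.1))
(0.6601, 0.0848, 0.0318, 0.031, np.float32(-66.8))
(0.6899, 0.3589, 0.1196, 0.0851, np.float32(76.0))
(0.558, -0.0835, 0.1274, 0.0839, np.float32(86.9))
(0.5133, 0.3273, 0.017, 0.0106, np.float32(-45.0))
(0.4699, 0.0942, 0.0322, 0.0309, np.float32(26.6))
(0.477, -0.2852, 0.0535, 0.0107, np.float32(-7.9))
(0.5162, 0.2934, 0.1581, 0.078, np.float32(38.3))
(0.5746, 0.1811, 0.297, 0.0718, np.float32(-3.5))
[0.59328035 0.17108452 0.28319099]
```

>>> {"method": "step_arm", "body": {"deltas": "0.018 -0.037 0 -5.8 0.3; 0.018 -0.038 0 -5.8 0.3; 0.018 -0.038 -0.02 -5.7 0.3; 0.019 -0.038 -0.03 -5.7 0.3; 0 0 -0.04 0 0.3; 0 0 -0.04 0 0.3; 0 0 -0.03 0 0.3; 0 0 -0.02 0 0.3; 0 0 0 0 0.3; 0 0 0 0 0.3"}}

```text
t: 9.45
eef_pos: [0.6639, 0.025, 0.1018]
tool_rot: [0.601, 0.799, 0.0, -0.0]
wrist_force: [0.7, 0.0, 0.8]
opening: 0.299
grip_force: 0.0
```

>>> {"method": "step_arm", "body": {"deltas": "0.002 -0.004 -0.013 0 0.3; 0 0 0 0 0.3; 0 0 0 0 0.05; 0 0 0 0 0.05; 0 0 0 0 0.05; 0 0 0 0 0.05; 0 0 0 0 0.05; 0 0 0.02 0 0.05; 0 0 0.04 0 0.05; 0 0 0.04 0 0.05"}}

```text
t: 10.45
eef_pos: [0.6653, 0.02, 0.1885]
tool_rot: [0.601, 0.799, -0.001, -0.001]
wrist_force: [1.2, -1.0, -1.0]
opening: 0.137
grip_force: 33.1
```

>>> {"method": "step_arm", "body": {"deltas": "-0.022 0.046 0 0 0.05; -0.022 0.047 0 0 0.05; -0.022 0.047 0 0 0.05; -0.022 0.047 0 0 0.05; -0.022 0.047 0 0 0.05; -0.022 0.047 0 0 0.05; -0.022 0.047 0 0 0.05; 0 0 -0.04 0 0.05; 0 0 -0.04 0 0.05; 0 0 0 0 0.05"}}

```text
t: 11.45
eef_pos: [0.5137, 0.3356, 0.1033]
tool_rot: [0.601, 0.799, -0.005, -0.002]
wrist_force: [-1.5, -0.8, -0.8]
opening: 0.138
grip_force: 33.1
```

>>> {"method": "step_arm", "body": {"deltas": "-0.006 0.021 0 0 0.05; -0.007 0.019 0 0 0.05; 0 0 0 0 0.05; 0 0 0 0 0.3; 0 0 0 0 0.3; 0 0 0 0 0.3; 0 0 0.04 0 0.3; 0 0 0.04 0 0.3; 0 0 0.03 0 0.3; 0 0 0.03 0 0.3"}}

```text
t: 12.45
eef_pos: [0.5043, 0.3761, 0.2502]
tool_rot: [0.602, 0.799, 0.0, 0.0]
wrist_force: [0.1, 1.2, -1.2]
opening: 0.303
grip_force: 0.0
```

>>> {"method": "step_arm", "body": {"deltas": "0.016 -0.048 0.02 0 0.3; 0.016 -0.049 0 0 0.3; 0.016 -0.049 0 0 0.3; 0.016 -0.049 0 0 0.3; 0.016 -0.049 0 0 0.3; 0.016 -0.049 0 0 0.3; 0.016 -0.049 0 0 0.3; 0.016 -0.049 0 0 0.3; 0.016 -0.049 0 0 0.3; 0 0 0 0 0.3"}}

```text
t: 13.45
eef_pos: [0.644, -0.0541, 0.2665]
tool_rot: [0.604, 0.797, -0.001, 0.001]
wrist_force: [-0.1, 0.6, -0.6]
opening: 0.301
grip_force: 0.0
```

```bash
python3 look.py; python3 -c "
from h import *;print(state()['eef_pos'],state()['tool_rot'])"
```

```text
deckz 0.011944315518203352 47980
(0.7604, 0.0006, 0.3076, 0.1194, np.float32(-87.8))
(0.6646, -0.1207, 0.0449, 0.0133, np.float32(-76.0))
(0.6599, 0.0843, 0.0318, 0.0309, np.float32(63.4))
(0.5588, -0.0845, 0.1277, 0.0862, np.float32(86.1))
(0.4755, 0.0821, 0.0247, 0.0074, np.float32(22.2))
(0.4363, -0.3238, 0.1317, 0.0503, np.float32(51.5))
[ 0.64316486 -0.05116412  0.26642397] [ 6.03683974e-01  7.97223704e-01 -1.61455723e-04 -1.12798923e-05]
```

>>> {"method": "step_arm", "body": {"deltas": "0.011 -0.035 -0.01 -1 0.27; 0.011 -0.035 -0.02 -1 0.27; 0 0 -0.04 0 0.27; 0 0 -0.04 0 0.27; 0 0 -0.03 0 0.27; 0 0 -0.02 0 0.27; 0 0 0 0 0.27; 0 0 0 0 0.27"}}

```text
t: 14.3
eef_pos: [0.6651, -0.1168, 0.1072]
tool_rot: [0.615, 0.788, 0.0, 0.0]
wrist_force: [-0.4, -0.1, -0.1]
opening: 0.27
grip_force: 0.0
```

>>> {"method": "step_arm", "body": {"deltas": "0 -0.003 -0.018 0 0.27; 0 0 0 0 0.27; 0 0 0 0 0.05; 0 0 0 0 0.05; 0 0 0 0 0.05; 0 0 0 0 0.05; 0 0 0 0 0.05; 0 0 0.02 0 0.05; 0 0 0.04 0 0.05; 0 0 0.04 0 0.05"}}

```text
t: 15.3
eef_pos: [0.6644, -0.1204, 0.1889]
tool_rot: [0.615, 0.788, -0.001, -0.001]
wrist_force: [1.8, 0.1, -0.7]
opening: 0.135
grip_force: 33.3
```

>>> {"method": "step_arm", "body": {"deltas": "-0.02 0.045 0.01 0 0.05; -0.02 0.047 0 0 0.05; -0.02 0.047 0 0 0.05; -0.02 0.047 0 0 0.05; -0.02 0.047 0 0 0.05; -0.02 0.047 0 0 0.05; -0.02 0.047 0 0 0.05; -0.02 0.047 0 0 0.05; -0.02 0.047 0 0 0.05; 0 0 0 0 0.05"}}

```text
t: 16.3
eef_pos: [0.486, 0.2971, 0.1987]
tool_rot: [0.613, 0.79, 0.001, -0.001]
wrist_force: [-0.7, 0.1, -0.1]
opening: 0.134
grip_force: 33.3
```

>>> {"method": "step_arm", "body": {"deltas": "-0.011 0.014 -0.03 0 0.05; 0 0 -0.04 0 0.05; 0 0 -0.022 0 0.05; 0 0 0 0 0.05; 0 0 0 0 0.27; 0 0 0 0 0.27; 0 0 0 0 0.27; 0 0 0.04 0 0.35; 0 0 0.04 0 0.45; 0 0 0.03 0 0.45"}}

```text
t: 17.3
eef_pos: [0.4781, 0.3066, 0.2203]
tool_rot: [0.615, 0.788, 0.002, 0.001]
wrist_force: [1.5, 0.3, -0.7]
opening: 0.451
grip_force: 0.0
```

>>> {"method": "step_arm", "body": {"deltas": "0.0 -0.045 0.045 0 0.45; 0 -0.045 0.04 0 0.45; 0 -0.045 0.03 0 0.45; 0 0 0 0 0.45; 0 0 0 0 0.45"}}

```text
t: 17.8
eef_pos: [0.4775, 0.1914, 0.3145]
tool_rot: [0.616, 0.788, 0.002, 0.001]
wrist_force: [0.2, 0.2, -0.9]
opening: 0.448
grip_force: 0.0
```

```bash
python3 look.py w2; python3 -c "
from h import *;print(state()['eef_pos'],state()['tool_rot'])"
```

```text
deckz 0.012098453688706323 11850
(0.7411, -0.0031, 0.0347, 0.0067, np.float32(-33.7))
(0.7384, -0.0904, 0.0978, 0.0394, np.float32(-32.0))
(0.6597, 0.0852, 0.0311, 0.0305, np.float32(60.3))
(0.6902, 0.3599, 0.1201, 0.0851, np.float32(75.4))
(0.5459, -0.0345, 0.1048, 0.0529, np.float32(33.8))
(0.5042, 0.3755, 0.0414, 0.0118, np.float32(-78.4))
(0.4781, 0.3081, 0.0279, 0.0087, np.float32(-85.2))
(0.4696, 0.0947, 0.0313, 0.0309, np.float32(63.4))
(0.6375, 0.1526, 0.4124, 0.1276, np.float32(-18.4))
(0.4877, 0.344, 0.1415, 0.137, np.float32(0.5))
[0.47721821 0.19208497 0.3132719 ] [6.15599714e-01 7.88058779e-01 5.93969532e-04 1.98594414e-05]
```

View pics/w2.png

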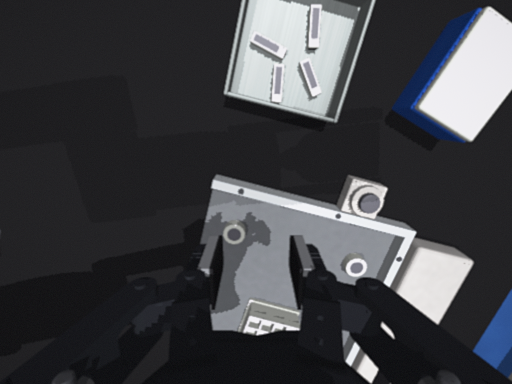

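The tray at (300,60) holds all four cuvettes, and both caps remain at (234,233) and (356,267). Cap F next.

>>> {"method": "step_arm", "body": {"deltas": "-0.004 -0.048 0 0 0.5; -0.004 -0.047 -0.03 0 0.5; 0 0 -0.045 0 0.5; 0 0 -0.045 0 0.5; 0 0 -0.045 0 0.5; 0 0 -0.03 0 0.5; 0 0 -0.015 0 0.5; 0 0 0 0 0.5; 0 0 0 0 0.5"}}

```text
t: 18.75
eef_pos: [0.4698, 0.1028, 0.1056]
tool_rot: [0.615, 0.789, -0.0, -0.0]
wrist_force: [0.4, -0.2, 0.5]
opening: 0.498
grip_force: 0.0
```

>>> {"method": "step_arm", "body": {"deltas": "0 -0.008 0 0 0.5; 0 0 -0.017 0 0.5; 0 0 0 0 0.5; 0 0 0 0 0.3; 0 0 0 0 0.3; 0 0 0 0 0.3; 0 0 0 0 0.3; 0 0 0.02 0 0.3; 0 0 0.04 0 0.3; 0 0 0.04 0 0.3"}}

```text
t: 19.75
eef_pos: [0.4693, 0.0939, 0.1899]
tool_rot: [0.615, 0.788, -0.001, -0.001]
wrist_force: [1.9, 0.4, 0.0]
opening: 0.359
grip_force: 29.8
```

>>> {"method": "step_arm", "body": {"deltas": "0 -0.048 0.01 0 0.3; 0 -0.048 0 0 0.3; 0 -0.048 0 0 0.3; 0 -0.048 0 0 0.3; 0 -0.048 0 0 0.3; 0 -0.048 0 0 0.3; 0 -0.048 0 0 0.3; 0 -0.048 0 0 0.3; 0 -0.048 0 0 0.3; 0 0 0 0 0.3"}}

```text
t: 20.75
eef_pos: [0.4698, -0.3434, 0.199]
tool_rot: [0.617, 0.787, -0.001, 0.002]
wrist_force: [-0.5, 1.5, 0.9]
opening: 0.358
grip_force: 29.8
```

>>> {"method": "step_arm", "body": {"deltas": "0 -0.03 -0.03 0 0.3; 0 0 -0.04 0 0.3; 0 0 -0.025 0 0.3; 0 0 0 0 0.3; 0 0 0 0 0.5; 0 0 0 0 0.5; 0 0 0 0 0.5; 0 0 0.04 0 0.5; 0 0 0.045 0 0.5; 0 0 0.04 0 0.5"}}

```text
t: 21.75
eef_pos: [0.4701, -0.368, 0.2324]
tool_rot: [0.615, 0.788, 0.0, 0.001]
wrist_force: [0.3, -0.9, 0.2]
opening: 0.499
grip_force: 0.0
```

>>> {"method": "step_arm", "body": {"deltas": "0.022 0.048 0.03 0 0.5; 0.022 0.048 0.03 0 0.5; 0.022 0.048 0 0 0.5; 0.022 0.048 0 0 0.5; 0.022 0.048 0 0 0.5; 0.022 0.048 0 0 0.5; 0.022 0.048 0 0 0.5; 0.022 0.048 0 0 0.5; 0 0 0 0 0.5; 0 0 0 0 0.5"}}

```text
t: 22.75
eef_pos: [0.6312, -0.015, 0.2794]
tool_rot: [0.614, 0.789, 0.0, 0.001]
wrist_force: [-0.8, 0.1, -0.7]
opening: 0.496
grip_force: 0.0
```

```bash
python3 look.py; python3 -c "
from h import *;print(state()['eef_pos'],state()['tool_rot'])"
```

```text
deckz 0.011935406572563756 46406
(0.7134, -0.1391, 0.072, 0.0196, np.float32(89.0))
(0.6598, 0.0841, 0.0313, 0.0313, np.float32(18.4))
(0.5371, -0.3438, 0.0483, 0.0083, np.float32(-85.1))
(0.7313, 0.0658, 0.3796, 0.2185, np.float32(-53.1))
(0.559, -0.0843, 0.1271, 0.0861, np.float32(86.2))
[ 0.63085313 -0.01618522  0.2793234 ] [6.14982186e-01 7.88540813e-01 5.06596573e-05 5.42006031e-04]
```

>>> {"method": "step_arm", "body": {"deltas": "0.01 0.034 0 8.5 0.5; 0.01 0.033 0 8.5 0.5; 0.009 0.033 0 8.5 0.5; 0 0 -0.02 8.5 0.5; 0 0 -0.02 8.5 0.5; 0 0 -0.02 8.5 0.5; 0 0 -0.03 8.5 0.5; 0 0 -0.03 8.5 0.5; 0 0 -0.03 0 0.5; 0 0 -0.02 0 0.5"}}

```text
t: 23.8
eef_pos: [0.6591, 0.0815, 0.1071]
tool_rot: [0.071, 0.998, -0.0, -0.001]
wrist_force: [0.0, -0.2, 0.2]
opening: 0.499
grip_force: 0.0
```

>>> {"method": "step_arm", "body": {"deltas": "0 0 0 0 0.5"}}

```text
t: 23.9
eef_pos: [0.6582, 0.0816, 0.1059]
tool_rot: [0.07, 0.998, -0.001, -0.003]
wrist_force: [0.4, 1.5, -0.6]
opening: 0.494
grip_force: 0.0
```

>>> {"method": "step_arm", "body": {"deltas": "0.001 0.002 -0.017 0 0.5; 0 0 0 0 0.5; 0 0 0 0 0.3; 0 0 0 0 0.3; 0 0 0 0 0.3; 0 0 0 0 0.3; 0 0 0.02 0 0.3; 0 0 0.04 0 0.3; 0 0 0.04 0 0.3; 0 0 0.01 0 0.3"}}

```text
t: 24.9
eef_pos: [0.6631, 0.0861, 0.207]
tool_rot: [0.069, 0.998, 0.001, 0.005]
wrist_force: [0.9, -0.4, 0.0]
opening: 0.352
grip_force: 29.8
```

>>> {"method": "step_arm", "body": {"deltas": "-0.02 -0.045 0 0 0.3; -0.02 -0.046 0 0 0.3; -0.02 -0.046 0 0 0.3; -0.02 -0.046 0 0 0.3; -0.02 -0.046 0 0 0.3; -0.02 -0.046 0 0 0.3; -0.02 -0.046 0 0 0.3; -0.02 -0.046 0 0 0.3; -0.02 -0.046 0 0 0.3; 0 0 0 0 0.3"}}

```text
t: 25.9
eef_pos: [0.4791, -0.3308, 0.2011]
tool_rot: [0.072, 0.997, -0.001, -0.0]
wrist_force: [0.4, 0.6, 0.4]
opening: 0.353
grip_force: 29.9
```

>>> {"method": "step_arm", "body": {"deltas": "0.001 -0.003 -0.03 0 0.3; 0 0 -0.04 0 0.3; 0 0 -0.02 0 0.3; 0 0 0 0 0.3; 0 0 0 0 0.45; 0 0 0 0 0.45; 0 0 0 0 0.45; 0 0 0.04 0 0.45; 0 0 0.045 0 0.45; 0 0 0.04 0 0.3"}}

```text
t: 26.9
eef_pos: [0.4828, -0.3291, 0.2396]
tool_rot: [0.069, 0.998, -0.001, 0.001]
wrist_force: [0.2, -0.4, 0.8]
opening: 0.305
grip_force: 0.0
```

>>> {"method": "step_arm", "body": {"deltas": "0.0 0.048 0.03 0 0.1; 0.0 0.048 0.03 0 0.1; 0.0 0.048 0.03 0 0.0; 0 0.04 0.02 0 0; 0 0.04 0.02 0 0; 0 0 0 0 0"}}

```text
t: 27.5
eef_pos: [0.483, -0.1183, 0.3604]
tool_rot: [0.067, 0.998, 0.0, 0.004]
wrist_force: [-0.1, -0.1, 0.1]
opening: 0.002
grip_force: 0.0
```

```bash
python3 look.py
python3 - <<'E'
from h import *
print(state()['eef_pos'],state()['tool_rot'])
p,d,m=grab("scene");q,d2,m2=grab("side")
cv2.imwrite("pics/s3.png",np.hstack([cv2.resize(p[130:290,60:460],(800,320))]))
cv2.imwrite("pics/s4.png",cv2.resize(q[100:340,130:430],(600,480)))
P=np.concatenate([cloud(d,m).reshape(-1,3),cloud(d2,m2).reshape(-1,3)])
for r in footprint(P,.019,.12,(.4,.85,-.45,.45))[0]: print(r)
E
```

```text
deckz 0.011885998136972498 23451
(0.788, -0.003, 0.0569, 0.0122, np.float32(43.0))
(0.7635, -0.1521, 0.0595, 0.0098, np.float32(-2.8))
(0.6742, -0.3548, 0.0566, 0.0213, np.float32(67.1))
(0.558, -0.0858, 0.1262, 0.0859, np.float32(85.9))
(0.6184, 0.1483, 0.3491, 0.1884, np.float32(-31.2))
(0.4697, -0.352, 0.1395, 0.1381, np.float32(-56.3))
[ 0.48278743 -0.12016597  0.35872295] [ 6.74586940e-02  9.97718113e-01 -5.30525068e-04  2.75874029e-03]
(0.6969, -0.366, 0.0695, 0.0655, np.float32(31.0))
(0.6921, 0.355, 0.126, 0.0888, np.float32(76.1))
(0.5593, -0.0872, 0.131, 0.0923, np.float32(86.0))
(0.6913, 0.0632, 0.4933, 0.2892, np.float32(-49.6))
(0.4883, 0.3423, 0.1505, 0.1502, np.float32(-88.8))
(0.4715, -0.354, 0.143, 0.142, np.float32(0.0))
```

View pics/s4.png

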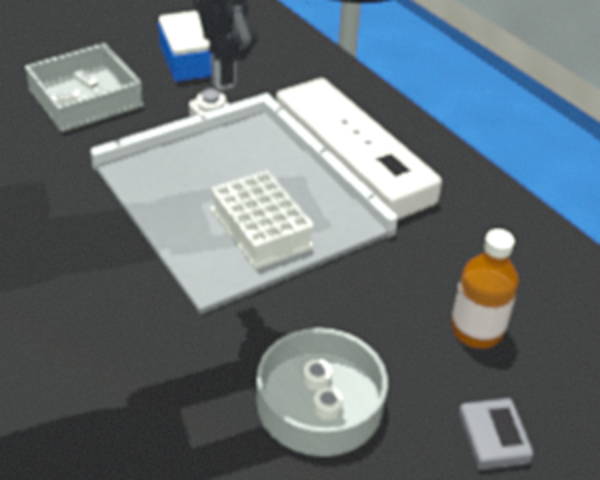

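The deck is clear and both caps lie in the dish at (320,375) and (328,402). I need precise fence lines for the push, so I'll use the earlier merged clouds plus the current wrist view.

```bash
cat > deck.py <<'E'
from h import *
def deckpose(P,verbose=1):
    t=P[(P[:,2]>.027)&(P[:,2]<.037)]
    f=t[(t[:,0]>.69)&(t[:,0]<.74)&(t[:,1]>-.17)&(t[:,1]<.12)]
    l=t[(t[:,1]>.125)&(t[:,1]<.185)&(t[:,0]>.44)&(t[:,0]<.67)]
    def inner(a,b,s=.01):  # for bins along a, low edge of b
        o=[]
        for x in np.arange(a.min(),a.max(),s):
            k=(a>x)&(a<x+s)
            if k.sum()>8: o.append((x+s/2,np.percentile(b[k],5),np.percentile(b[k],95)))
        o=np.array(o)
        r=[]
        for j in (1,2):
            pf=np.polyfit(o[:,0],o[:,j],1)
            e=abs(np.polyval(pf,o[:,0])-o[:,j]); g=e<np.median(e)*2.5+1e-4
            r.append(np.polyfit(o[g,0],o[g,j],1))
        return r
    for n,a,b in (("far",f[:,1],f[:,0]),("left",l[:,0],l[:,1])):
        if len(a)<50: print(n,"few");continue
        r=inner(a,b); print(n,len(a),[(round(np.degrees(np.arctan(q[0])),2),round(q[1],4)) for q in r],"width",[round(np.polyval(r[1],x)-np.polyval(r[0],x),4) for x in (a.min(),a.max())])
if __name__=="__main__":
    p,d,m=grab("wrist"); deckpose(cloud(d,m).reshape(-1,3))
E
python3 deck.py
```

```text
far 773 [(np.float64(1.05), np.float64(0.7073)), (np.float64(2.66), np.float64(0.7228))] width [np.float64(0.0153), np.float64(0.0188)]
left 1687 [(np.float64(-0.98), np.float64(0.1626)), (np.float64(2.17), np.float64(0.1465))] width [np.float64(0.0081), np.float64(0.0208)]
```

>>> {"method": "step_arm", "body": {"deltas": "0.03 0.04 -0.01 0 0; 0.04 0.045 -0.01 0 0; 0.04 0.045 -0.01 0 0; 0 0 0 0 0; 0 0 0 0 0"}}

```text
t: 28.2
eef_pos: [0.5778, -0.0096, 0.3281]
tool_rot: [0.069, 0.998, -0.0, -0.002]
wrist_force: [-1.2, 0.2, 0.7]
opening: -0.0
grip_force: 0.0
```

```bash
python3 deck.py; python3 look.py w5; python3 -c "
from h import *;print(state()['eef_pos'],state()['tool_rot'])"
```

```text
far 1561 [(np.float64(1.05), np.float64(0.7074)), (np.float64(1.07), np.float64(0.7249))] width [np.float64(0.0174), np.float64(0.0175)]
left 2104 [(np.float64(-1.07), np.float64(0.1633)), (np.float64(1.83), np.float64(0.1492))] width [np.float64(0.0083), np.float64(0.0199)]
deckz 0.011909653505741524 33941
(0.8035, -0.0422, 0.0182, 0.0119, np.float32(-6.3))
(0.7199, -0.1239, 0.105, 0.033, np.float32(88.2))
(0.6866, -0.3478, 0.065, 0.0313, np.float32(32.2))
(0.6786, 0.3158, 0.0847, 0.0394, np.float32(-11.3))
(0.5582, -0.085, 0.1276, 0.0858, np.float32(86.3))
(0.5176, 0.32, 0.0359, 0.0116, np.float32(-48.4))
(0.4825, -0.3278, 0.033, 0.0307, np.float32(-83.7))
(0.6109, 0.1426, 0.3545, 0.1582, np.float32(-24.8))
(0.4875, 0.2994, 0.1395, 0.0519, np.float32(0.6))
(0.4863, -0.3154, 0.1337, 0.0604, np.float32(-26.2))
[ 0.57705154 -0.01047978  0.32941759] [ 7.02428691e-02  9.97529638e-01 -2.95598513e-04 -6.87533183e-04]
```

>>> {"method": "step_arm", "body": {"deltas": "-0.036 -0.024 0 2.1 1; -0.036 -0.024 0 2.1 1; -0.036 -0.024 -0.03 0 1; 0 0 -0.045 0 1; 0 0 -0.045 0 1; 0 0 -0.045 0 1; 0 0 -0.04 0 1; 0 0 -0.03 0 1; 0 0 0 0 1; 0 0 0 0 1"}}

```text
t: 29.3
eef_pos: [0.4713, -0.0807, 0.0972]
tool_rot: [0.034, 0.999, -0.0, 0.0]
wrist_force: [0.8, 0.0, 0.7]
opening: 0.999
grip_force: 0.0
```

>>> {"method": "step_arm", "body": {"deltas": "0 0 -0.017 0 1; 0.015 -0.001 0 0 1; 0.012 -0.001 0 0 1; 0.008 0 0 0 1; 0.008 0 0 0 1; 0 0 0 0 1"}}

```text
t: 29.9
eef_pos: [0.5158, -0.0819, 0.0801]
tool_rot: [0.033, 0.999, -0.0, 0.001]
wrist_force: [-0.2, -0.5, 0.4]
opening: 0.996
grip_force: 0.0
```

```bash
python3 look.py w6; python3 -c "
from h import *;s=state();print(s['eef_pos'],s['wrist_force'])"
```

```text
deckz 0.011951236958413422 81630
(0.5052, -0.081, 0.0423, 0.0043, np.float32(86.3))
(0.5235, -0.0821, 0.1503, 0.0534, np.float32(86.5))
[ 0.51516805 -0.08178069  0.0798515 ] [-0.21516845 -0.70007234  0.25424256]
```

View pics/w6.png

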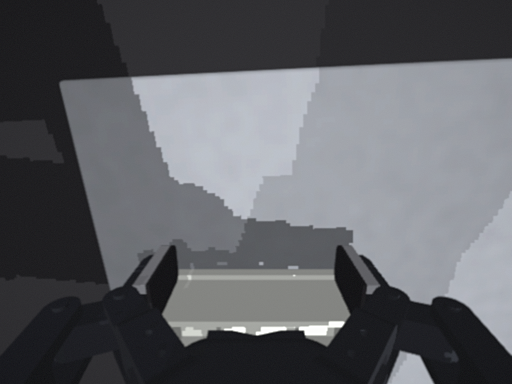

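```bash
cat > sc.py <<'E'
from h import *
P=[];
for n in ("scene","side"):
    p,d,m=grab(n); P.append(cloud(d,m).reshape(-1,3)); cv2.imwrite(f"pics/l_{n}.png",p)
for n,c in zip(("scene","side"),P):
    print(n,[r for r in footprint(c,.042,.062,(.46,.72,-.2,.16))[0] if r[2]>.05])
E
python3 sc.py; python3 -c "
import cv2
cv2.imwrite('pics/x1.png',cv2.resize(cv2.imread('pics/l_side.png')[130:270,160:350],(760,560)))"
```

```text
scene [(0.5795, -0.087, 0.1238, 0.0752, np.float32(87.1)), (0.5295, -0.0826, 0.1219, 0.0213, np.float32(87.1))]
side [(0.5732, -0.0855, 0.1295, 0.0852, np.float32(85.0))]
```

View pics/x1.png

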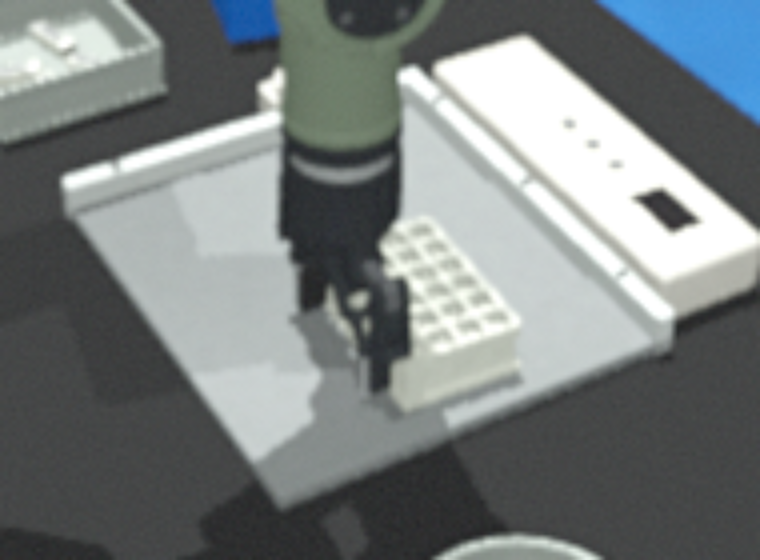

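The plate is being pushed squarely by both open fingers (contact around (370,350)) and stays flat. Continuing towards the far fence.

>>> {"method": "step_arm", "body": {"deltas": "0.009 0 0 0.3 1; 0.009 0 0 0.3 1; 0.009 0 0 0.3 1; 0.009 0 0 0.3 1; 0.009 0 0 0.3 1; 0.009 0 0 0.3 1; 0.009 0 0 0.3 1; 0.009 0 0 0.3 1; 0.009 0 0 0.3 1; 0 0 0 0 1"}}

```text
t: 31.05
eef_pos: [0.5972, -0.0818, 0.0796]
tool_rot: [0.009, 1.0, -0.0, 0.001]
wrist_force: [0.7, -0.4, -0.4]
opening: 1.003
grip_force: 0.0
```

>>> {"method": "step_arm", "body": {"deltas": "0.004 0 0 0 1; 0.004 0 0 0 1; 0.003 0 0 0 1; 0 0 0 0 1"}}

```text
t: 31.45
eef_pos: [0.6069, -0.0818, 0.0794]
tool_rot: [0.009, 1.0, 0.0, 0.001]
wrist_force: [-1.0, 0.2, 0.4]
opening: 1.001
grip_force: 0.1
```

>>> {"method": "step_arm", "body": {"deltas": "-0.03 0 0 0 1; -0.01 0 0.04 0 1; 0 -0.02 0.045 -8.5 0.5; 0 -0.02 0.045 -8.5 0.5; 0.01 -0.03 0.045 -8.5 0.5; 0.01 -0.04 0.02 -8.5 0.5; 0.01 0 0 -8.5 0.5; 0.01 0 0 -8.5 0.5; 0.02 0 0 -8.5 0.5; 0.02 0 0 -8.5 0.5"}}

```text
t: 32.45
eef_pos: [0.6462, -0.1893, 0.2707]
tool_rot: [0.57, 0.822, 0.0, 0.001]
wrist_force: [0.4, -0.7, 0.2]
opening: 0.501
grip_force: 0.0
```

>>> {"method": "step_arm", "body": {"deltas": "0.005 0 0 -8.5 0.5; 0 0 0 -8.5 0.5; 0 0 0 -5 0.5; 0 0 0 0 0.5; 0 0 0 0 0.5"}}

```text
t: 32.95
eef_pos: [0.6506, -0.189, 0.2704]
tool_rot: [0.713, 0.701, 0.0, 0.0]
wrist_force: [0.0, -0.2, 0.9]
opening: 0.5
grip_force: 0.0
```

```bash
python3 look.py; python3 -c "
from h import *;s=state();print(s['eef_pos'],s['tool_rot'],s['qpos'])"
```

```text
deckz 0.011890785241607027 24301
(0.6796, -0.3428, 0.0518, 0.0159, np.float32(37.8))
(0.7148, -0.0907, 0.193, 0.169, np.float32(-1.3))
(0.4815, -0.3216, 0.0324, 0.0191, np.float32(3.9))
(0.4564, -0.3207, 0.1402, 0.0702, np.float32(23.7))
[ 0.65053488 -0.18902089  0.27035318] [7.13033268e-01 7.01130129e-01 1.87913428e-04 2.55465700e-04] [-2.99784629e-01  5.01860004e-01  1.35812544e+00  9.24727339e-05
  1.28097917e+00 -2.82977247e-01]
```

```bash
cat > plate.py <<'E'
from h import *
s=state(); p,d,m=grab("wrist"); c=cloud(d,m).reshape(-1,3)
o,im=footprint(c,.047,.058,(.46,.722,-.2,.16))
print([r for r in o if r[2]>.06], np.round(s['eef_pos'],4),np.round(s['wrist_force'],1))
E
python3 plate.py
```

```text
[(0.6609, -0.0825, 0.1241, 0.0852, np.float32(89.1))] [ 0.6505 -0.189   0.2704] [ 0.3 -0.1 -0.2]
```

>>> {"method": "step_arm", "body": {"deltas": "0.003 0 -0.045 0 0.5; 0 0 -0.045 0 0.5; 0 0 -0.045 0 0.5; 0 0 -0.035 0 0.5; 0 0 -0.012 0 0.5; 0 0.012 0 0 0.5; 0 0.01 0 0 0.5; 0 0.008 0 0 0.5; 0 0.008 0 0 0.5; 0 0 0 0 0.5"}}

```text
t: 34.05
eef_pos: [0.6542, -0.1498, 0.09]
tool_rot: [0.713, 0.701, 0.001, 0.001]
wrist_force: [0.5, 0.1, -0.1]
opening: 0.505
grip_force: 0.0
```

>>> {"method": "step_arm", "body": {"deltas": "0 0.01 0 0 0.5; 0 0.01 0 0 0.5; 0 0.01 0 0 0.5; 0 0.01 0 0 0.5; 0 0.01 0 0 0.5; 0 0.01 0 0 0.5; 0.001 0.01 0 0 0.5; 0 0.01 0 0 0.5; 0 0.01 0 0 0.5; 0 0 0 0 0.5"}}

```text
t: 35.05
eef_pos: [0.6542, -0.0591, 0.0879]
tool_rot: [0.713, 0.701, 0.0, -0.001]
wrist_force: [-0.1, -0.6, 0.1]
opening: 0.502
grip_force: 0.0
```

```bash
python3 plate.py; python3 sc.py;  python3 -c "
import cv2
cv2.imwrite('pics/x2.png',cv2.resize(cv2.imread('pics/l_side.png')[130:270,160:350],(760,560)))"
```

```text
[(0.6607, -0.0074, 0.1261, 0.086, np.float32(89.1))] [ 0.6542 -0.0591  0.0879] [-0.1 -0.6  0.1]
scene [(0.6611, 0.0151, 0.1254, 0.0889, np.float32(89.5))]
side [(0.6608, 0.0617, 0.0659, 0.0374, np.float32(2.9)), (0.6257, 0.0202, 0.0599, 0.014, np.float32(-87.2))]
```

View pics/x2.png

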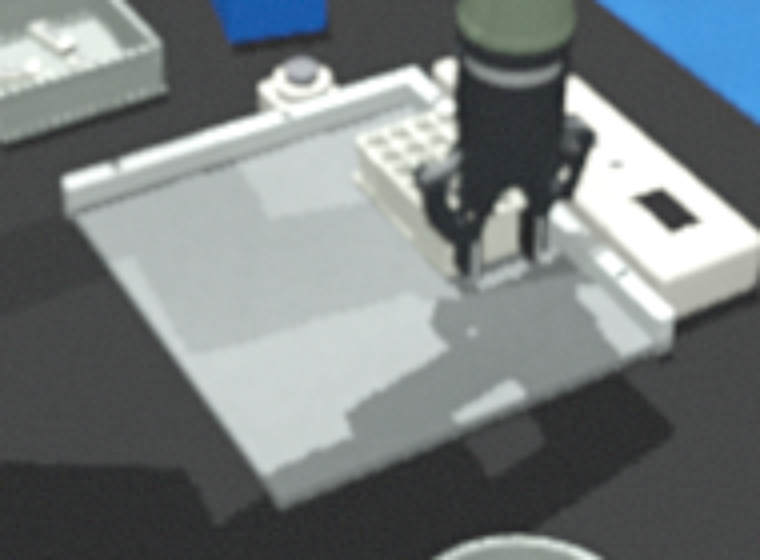

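The plate (436,190) slides squarely along the far fence, flat, with both fingers on its right short side. About 70 mm remain.

>>> {"method": "step_arm", "body": {"deltas": "0 0.008 0 0 0.5; 0 0.008 0 0 0.5; 0 0.008 0 0 0.5; 0.001 0.008 0 0 0.5; 0 0.008 0 0 0.5; 0 0.008 0 0 0.5; 0 0.007 0 0 0.5; 0 0.006 0 0 0.5; 0 0.004 0 0 0.5; 0 0 0 0 0.5"}}

```text
t: 36.2
eef_pos: [0.6555, 0.0047, 0.0884]
tool_rot: [0.713, 0.701, 0.0, -0.0]
wrist_force: [0.0, 0.4, -0.8]
opening: 0.504
grip_force: 0.0
```

>>> {"method": "step_arm", "body": {"deltas": "0 0.002 0 0 0.5; 0 0.002 0 0 0.5; 0 0.001 0 0 0.5; 0 0 0 0 0.5"}}

```text
t: 36.6
eef_pos: [0.6556, 0.0089, 0.0884]
tool_rot: [0.714, 0.701, 0.0, 0.0]
wrist_force: [0.1, -1.5, 1.3]
opening: 0.497
grip_force: 0.7
```

>>> {"method": "step_arm", "body": {"deltas": "0 0.001 0 0 0.5; 0 0.001 0 0 0.5; 0 0.001 0 0 0.5; 0 0 0 0 0.5"}}

```text
t: 37.0
eef_pos: [0.6556, 0.0115, 0.0884]
tool_rot: [0.714, 0.701, -0.0, 0.001]
wrist_force: [-1.0, -4.3, 1.1]
opening: 0.498
grip_force: 2.4
```

>>> {"method": "step_arm", "body": {"deltas": "0 0.001 0 0 0.5; 0 0.001 0 0 0.5; 0 0 0 0 0.5"}}

```text
t: 37.3
eef_pos: [0.6555, 0.0117, 0.0885]
tool_rot: [0.713, 0.701, -0.001, 0.001]
wrist_force: [-0.8, -11.4, 1.0]
opening: 0.504
grip_force: 5.7
```

>>> {"method": "step_arm", "body": {"deltas": "0 -0.03 0 0 0.5; 0 -0.01 0.045 0 0.5; 0 0 0.045 8.5 0.8; -0.01 0.02 0.045 8.5 0.8; -0.01 0.02 0.03 8.5 0.8; -0.01 0.02 0 8.5 0.8; -0.02 0.02 0 8.5 0.8; -0.02 0.02 0 8.5 0.8; -0.01 0.015 0 8.5 0.8; 0 0 0 8.5 0.8"}}

```text
t: 38.3
eef_pos: [0.5737, 0.0915, 0.2531]
tool_rot: [0.196, 0.981, 0.001, -0.001]
wrist_force: [1.3, 0.3, 0.1]
opening: 0.8
grip_force: 0.0
```

>>> {"method": "step_arm", "body": {"deltas": "0 0 0 8.5 0.8; 0 0 0 8.5 0.8; 0 0 0 5 0.8; 0 0 0 0 0.8; 0 0 0 0 0.8"}}

```text
t: 38.8
eef_pos: [0.5753, 0.0893, 0.2529]
tool_rot: [0.01, 1.0, 0.0, -0.0]
wrist_force: [-0.1, -0.4, 0.8]
opening: 0.798
grip_force: 0.0
```

```bash
python3 plate.py; python3 -c "
from h import *;s=state();print(s['eef_pos'],s['tool_rot'],s['qpos'])"
```

```text
[(0.6619, 0.0865, 0.1248, 0.0857, np.float32(88.8))] [0.5753 0.0893 0.2529] [-0.1 -0.4  0.8]
[0.575376   0.08924246 0.25291425] [ 9.91988264e-03  9.99950726e-01  3.20909109e-04 -1.98290159e-04] [ 1.33832614e-01  3.66881305e-01  1.62676728e+00  7.58746607e-04
  1.14824472e+00 -1.41743488e+00]
```

>>> {"method": "step_arm", "body": {"deltas": "0 -0.002 -0.045 0 0.8; 0 0 -0.045 0 0.8; 0 0 -0.04 0 0.8; 0 0 -0.025 0 0.8; 0 0 -0.012 0 0.8; 0 0 0 0 0.8; 0.012 0 0 0 0.8; 0.01 0 0 0 0.8; 0.006 0 0 0 0.8; 0 0 0 0 0.8"}}

```text
t: 39.85
eef_pos: [0.6054, 0.0869, 0.0871]
tool_rot: [0.009, 1.0, 0.0, 0.002]
wrist_force: [-0.5, -0.2, -0.2]
opening: 0.795
grip_force: 0.0
```

>>> {"method": "step_arm", "body": {"deltas": "0.002 0 0 0 0.8; 0.002 0 0 0 0.8; 0.001 0 0 0 0.8; 0.001 0 0 0 0.8; 0.001 0 0 0 0.8; 0 0 0 0 0.8"}}

```text
t: 40.45
eef_pos: [0.61, 0.0868, 0.0859]
tool_rot: [0.009, 1.0, -0.0, -0.001]
wrist_force: [-2.6, -0.6, 1.5]
opening: 0.802
grip_force: 1.5
```

>>> {"method": "step_arm", "body": {"deltas": "0.001 0 0 0 0.8; 0.001 0 0 0 0.8; 0.001 0 0 0 0.8; 0 0 0 0 0.8"}}

```text
t: 40.85
eef_pos: [0.6121, 0.0868, 0.0859]
tool_rot: [0.009, 1.0, -0.0, -0.002]
wrist_force: [-7.3, -0.5, 4.1]
opening: 0.798
grip_force: 3.4
```

>>> {"method": "step_arm", "body": {"deltas": "0.001 0 0 0 0.8; 0.001 0 0 0 0.8; 0 0 0 0 0.8"}}

```text
t: 41.15
eef_pos: [0.6123, 0.0868, 0.0859]
tool_rot: [0.009, 1.0, -0.0, -0.004]
wrist_force: [-10.8, -0.7, 8.0]
opening: 0.796
grip_force: 5.9
```

>>> {"method": "step_arm", "body": {"deltas": "-0.015 0 0 0 0.8; -0.02 0 0 0 0.8; -0.01 0 0.045 0 0.8; 0 0 0.045 0 0.8; 0 0 0.045 0 0.8; 0 -0.02 0.03 0 0.5; 0 0 0 0 0.5; 0 0 0 0 0.5"}}

```text
t: 41.95
eef_pos: [0.5712, 0.0668, 0.2517]
tool_rot: [0.01, 1.0, 0.0, 0.002]
wrist_force: [-0.7, -0.1, -0.7]
opening: 0.501
grip_force: 0.0
```

```bash
python3 plate.py
python3 - <<'E'
from h import *
p,d,m=grab("wrist");cv2.imwrite("pics/w8.png",p)
E
```

```text
[(0.6653, 0.0865, 0.1248, 0.0854, np.float32(89.2))] [0.5712 0.0668 0.2517] [-0.7 -0.1 -0.7]
```

View pics/w8.png

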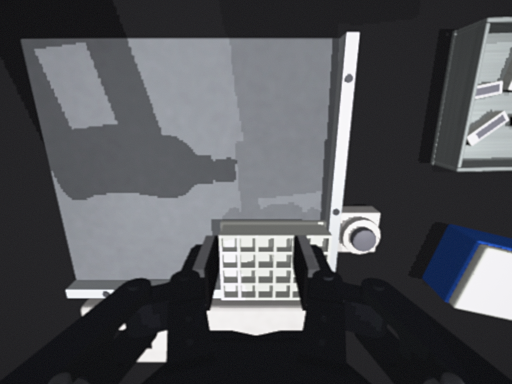

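The view shows the plate in the corner (near edge at row 227, left edge near column 328 against the fence). I'll give a final nudge to the left now that it is flush with the far fence.

>>> {"method": "step_arm", "body": {"deltas": "0.01 -0.015 0 -8.5 0.5; 0.01 -0.015 0 -8.5 0.5; 0.01 -0.015 0 -8.5 0.5; 0.01 -0.015 0 -8.5 0.5; 0.01 -0.015 0 -8.5 0.5; 0.01 -0.017 0 -8.5 0.5; 0.01 0 0 -8.5 0.5; 0.01 0 0 -8.5 0.5; 0.006 0 0 -8.5 0.5; 0 0 0 -8.5 0.5"}}

```text
t: 43.05
eef_pos: [0.657, -0.0246, 0.2485]
tool_rot: [0.684, 0.729, -0.001, -0.001]
wrist_force: [-0.9, 0.4, -0.8]
opening: 0.5
grip_force: 0.0
```

>>> {"method": "step_arm", "body": {"deltas": "0 0 -0.045 -5 0.5; 0 0 -0.045 0 0.5; 0 0 -0.045 0 0.5; 0 0 -0.018 0 0.5; 0 0 -0.009 0 0.5; 0 0 0 0 0.5; 0 0 0 0 0.5"}}

```text
t: 43.75
eef_pos: [0.6572, -0.0249, 0.0896]
tool_rot: [0.713, 0.701, 0.001, 0.001]
wrist_force: [1.1, 0.7, 1.5]
opening: 0.505
grip_force: 0.0
```

>>> {"method": "step_arm", "body": {"deltas": "0 0.012 0 0 0.5; 0 0.01 0 0 0.5; 0 0.008 0 0 0.5; 0 0.004 0 0 0.5; 0 0.002 0 0 0.5; 0 0.001 0 0 0.5; 0 0 0 0 0.5"}}

```text
t: 44.45
eef_pos: [0.6566, 0.0114, 0.0893]
tool_rot: [0.714, 0.701, 0.0, 0.0]
wrist_force: [-0.4, -2.7, 2.1]
opening: 0.501
grip_force: 1.2
```

>>> {"method": "step_arm", "body": {"deltas": "0 0.001 0 0 0.5; 0 0.001 0 0 0.5; 0 0 0 0 0.5"}}

```text
t: 44.75
eef_pos: [0.6566, 0.0116, 0.0893]
tool_rot: [0.714, 0.701, -0.001, 0.001]
wrist_force: [0.2, -9.0, 3.6]
opening: 0.5
grip_force: 4.6
```

>>> {"method": "step_arm", "body": {"deltas": "0 -0.02 0 0 0.5; 0 -0.02 0.03 0 0.5; 0 0 0.045 0 0.3; 0 0 0.045 0 0; -0.007 0.03 0.04 0 0; -0.007 0.04 0 0 0; -0.006 0.03 0 0 0; 0 0 0 0 0; 0 0 0 0 0"}}

```text
t: 45.65
eef_pos: [0.6364, 0.0742, 0.2483]
tool_rot: [0.713, 0.701, -0.0, -0.0]
wrist_force: [0.6, -0.5, 0.3]
opening: -0.001
grip_force: 0.0
```

```bash
cat > key.py <<'E'
from h import *
s=state(); p,d,m=grab("wrist"); c=cloud(d,m).reshape(-1,3)
print(np.round(s['eef_pos'],4))
k=c[(c[:,2]>.0425)&(c[:,2]<.051)&(c[:,0]>.59)&(c[:,0]<.69)&(c[:,1]>.162)&(c[:,1]<.235)]
print("key",len(k),k.mean(0),np.median(k,0),k.min(0),k.max(0), footprint(k,.04,.055,(.58,.7,.15,.24))[0])
E
python3 key.py; python3 plate.py; python3 deck.py
```

```text
[0.6364 0.0742 0.2483]
key 755 [0.63612594 0.18847653 0.04660073] [0.63614964 0.18856291 0.04668818] [0.62310092 0.17513977 0.04304613] [0.64911712 0.20245044 0.0492396 ] [(0.636, 0.1885, 0.027, 0.026, np.float32(-90.0))]
[(0.6657, 0.0865, 0.1247, 0.0848, np.float32(88.9))] [0.6366 0.0733 0.2483] [ 0.1 -0.4  0.6]
far 1492 [(np.float64(3.25), np.float64(0.7093)), (np.float64(1.05), np.float64(0.7248))] width [np.float64(0.0173), np.float64(0.0109)]
left 3042 [(np.float64(-1.09), np.float64(0.1647)), (np.float64(1.24), np.float64(0.1546))] width [np.float64(0.0078), np.float64(0.0171)]
```

>>> {"method": "step_arm", "body": {"deltas": "0 0.038 0 0 0; 0 0.038 0 0 0; 0 0.039 -0.02 0 0; 0 0 -0.04 0 0; 0 0 -0.03 0 0; 0 0 -0.02 0 0; 0 0 0 0 0; 0 0 0 0 0"}}

```text
t: 46.6
eef_pos: [0.6372, 0.1878, 0.1388]
tool_rot: [0.714, 0.7, 0.0, 0.0]
wrist_force: [0.1, 0.4, -0.2]
opening: 0.003
grip_force: 0.0
```

>>> {"method": "step_arm", "body": {"deltas": "-0.001 0.001 -0.01 0 0; 0 0 -0.006 0 0; 0 0 -0.003 0 0; 0 0 -0.002 0 0; 0 0 -0.002 0 0; 0 0 0 0 0"}}

```text
t: 47.2
eef_pos: [0.6355, 0.1895, 0.116]
tool_rot: [0.714, 0.701, -0.0, 0.0]
wrist_force: [-1.6, -1.4, 4.1]
opening: -0.004
grip_force: 1.7
```

>>> {"method": "step_arm", "body": {"deltas": "0 0 -0.001 0 0; 0 0 -0.001 0 0; 0 0 -0.001 0 0; 0 0 0 0 0"}}

```text
t: 47.6
eef_pos: [0.6355, 0.1895, 0.1136]
tool_rot: [0.714, 0.701, 0.0, 0.0]
wrist_force: [-3.1, -3.0, 8.3]
opening: 0.001
grip_force: 4.2
```

>>> {"method": "step_arm", "body": {"deltas": "0 0 -0.001 0 0; 0 0 -0.001 0 0; 0 0 0 0 0; 0 0 0 0 0; 0 0 0 0 0"}}

```text
t: 48.1
eef_pos: [0.6355, 0.1895, 0.1134]
tool_rot: [0.714, 0.701, 0.0, 0.0]
wrist_force: [-6.1, -3.7, 16.8]
opening: 0.0
grip_force: 8.4
```

>>> {"method": "step_arm", "body": {"deltas": "0 0 0.01 0 0; 0 0 0.03 0 0; 0 0 0.04 0 0; 0 -0.03 0.04 0 0; 0 -0.04 0.02 0 0; 0 -0.045 0 0 0; 0 0 0 0 0; 0 0 0 0 0"}}

```text
t: 48.9
eef_pos: [0.6357, 0.074, 0.2503]
tool_rot: [0.714, 0.7, 0.0, -0.0]
wrist_force: [-1.2, -0.2, -0.3]
opening: -0.004
grip_force: 0.0
```

```bash
python3 key.py; python3 plate.py; python3 sc.py
python3 - <<'E'
import cv2
a=cv2.resize(cv2.imread('pics/l_side.png')[100:340,120:420],(600,480));cv2.imwrite('pics/fin.png',a)
E
```

```text
[0.6357 0.074  0.2503]
key 745 [0.6361003  0.18849096 0.04663355] [0.63606401 0.18838938 0.04671735] [0.62288603 0.17524958 0.04272234] [0.6491039  0.20192985 0.04912327] [(0.6355, 0.188, 0.027, 0.026, np.float32(0.0))]
[(0.6657, 0.0867, 0.1241, 0.0848, np.float32(88.9))] [0.6357 0.0749 0.2501] [ 0.1 -0.1 -0.4]
scene [(0.666, 0.085, 0.126, 0.092, np.float32(-90.0))]
side [(0.666, 0.084, 0.128, 0.086, np.float32(-90.0))]
```

View pics/fin.png

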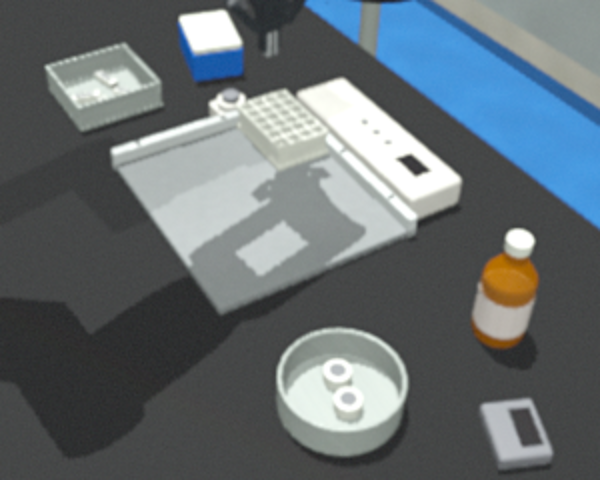

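The plate sits flush in the corner (285,127), the caps are in the dish, the cuvettes are in the tray and the key has sprung back. It bottomed at about 17 N.

```bash
python3 -c "
from h import *;print(hand_in())"
```

```text
the job is handed in; nothing more can be done
None
```

I handed the job in at about 49 s: four cuvettes are in the tray, two caps are in the dish, the plate is flush in the fence corner, and the key was pressed fully down after that.

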